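# Screw the cap nut onto the tape stand

## Task

Put the cap nut over the spindle of the tape stand. Turn it backward (anticlockwise from above) under light pressure until it drops into the thread start, then screw it forward (clockwise) until the brake disc under it bears on the tape roll, snug but not forced. Never strain the thread, leave the other things on the desk where they are, and let go of the nut.

Things in the scene. Friction and masses are not known exactly. Their poses are not given: they have to be found in the camera images.
- cap_nut: Grey plastic cap nut standing upright on the desk on its open end, 85 mm high, 110 g. Origin: centre of its open underside, z up. Knurled skirt 54 mm across, 22 mm high; above it a neck 44 mm across, capped at 54 mm, then a flat grip bar. Bore 39 mm up to 21 mm, 30 mm above that, 50 mm deep; two inner lugs at +y and -y, 4 to 8 mm above the underside, 4 mm wide, inner ends 15 mm from the axis.
- tape_stand: Fixed stand: grey plate 130 mm square, 8 mm thick; on it a tape roll (100 mm across, top 35 mm above the desk) and in its middle an upright spindle. Origin: middle of the plate's underside, on the spindle's axis, z up. Spindle core 27 mm, thread 36 mm across, right-handed (clockwise from above goes down), lead 20 mm a turn, two starts half a turn apart; where they point varies and is not measured.
- spindle_axis (a point): Top of the spindle's 27 mm nose, on its axis, 87.5 mm above the desk. Once dropped, the nut rests on the brake disc, its origin 45 mm above the stand's; further anticlockwise turning soon meets a stop. Clockwise the lugs run under the thread: 0.4 to 0.8 rad easily, then about 1.6 rad against the disc's spring until the disc is on the roll. Friction holds the nut where it is left.
- brake_disc (a joint): Downward travel (m) of the steel brake disc, 88 mm across, 5 mm thick, sprung, on the spindle above the tape roll. 0 = up (its top 45 mm above the desk); 0.005 = down on the roll, a hard stop (top at 40 mm). The spring pushes with 4 N at 0 and 14 N at the roll. Turning the nut takes 0.1 to 0.2 N m against the spring and rises steeply at the roll; a tenth of a turn more strains the thread.
- jug_in_work: White cream jug with a black band, 74x121x109 mm, bystander. Origin: centre of its underside.
- rubber_kidney: Flat red kidney-shaped rubber scraper, 52x90x9 mm, bystander. Origin: centre of its underside.
- foil_tin: Flat green tin box, 89x121x32 mm, bystander. Origin: centre of its underside.
- cream_pot: Small round red and white pot, 58 mm across, 50 mm high, bystander. Origin: centre of its underside.
- colour_dish: Shallow white dish, 68 mm across, 18 mm high, bystander. Origin: centre of its underside.
- eraser: Blue and white eraser, 19x42x12 mm, bystander. Origin: centre of its underside.
- pot_flux: Small white pot with a blue cap, 44 mm across, 52 mm high, bystander. Origin: centre of its underside.
- nut_grip (a point): Where to grip the nut's flat bar, on the nut's axis 74 mm above its underside. The bar is 14 mm thick along the nut's x axis (grip across this, from above), 46 mm long along its y axis, and stands 54 to 85 mm above the underside; fingertips must stay above the cap (54 mm).
- thread_rim (a point): On the spindle's axis at the thread's upper rim, 58.5 mm above the desk. A nut set on at random rests with its lugs on the rim (nut origin 51 to 55 mm above the stand's). Turned anticlockwise the lugs climb the rim 3 mm and, within half a turn, drop up to 9 mm through the start gaps (0.25 rad of free play). Turned clockwise before that, they jam against a stop (up to 3 mm high).

How it is judged:
By the outcome, as a careful person would: the job done as asked, in the order asked, and still so for the second after the job is handed in, with the robot touching nothing.
It also fails if it takes over 72 s, if anything falls off the work surface, if the arm or the gripper's body presses on something with over 40 N, if the wrist force passes 120 N, or if a joint passes its speed limit or range.

## Robot

A 7-joint arm with a two-finger parallel gripper is mounted at the origin on a cart in front of the work surface, level with it; the furniture and walls round the work are solid. World frame = base frame: x ahead of the robot, y to its left, z up, the work surface at z = 0. Lengths are in m, angles in rad, forces in N, time in s.
With the tool pointing down it reaches from about 0.4 to 0.9 m from the base axis. Payload 5.5 kg.
Tool frame: the origin (TCP) lies on the mounting face of the last link; the fingertips stand arm.tip_reach ahead of it and the grasp point (between the pads) lies 155 mm ahead of it (arm.tip_reach is the distance from the TCP to the fingertips, in m); z points along the fingers, y is the line along which they close (so a half turn about z gives the same grasp; the last joint's range is limited). The gripper opens to 85 mm and grips with 20 to 120 N. Pads are 22 mm wide; open, the fingers measure 114 mm over their backs; the gripper's body (76 mm by 85 mm) begins 54 mm behind the grasp point. The pads swing forward as they close: fully open they stand 13 mm farther back than shut.
Start: joints at [1.403, 0.501, -0.427, 1.55, 0.221, 1.138, -0.21], TCP at [0.271, -0.591, 0.405] pointing down, gripper open.
Joint ranges: [-2.88, 2.88], [-0.31, 2.03], [-1.54, 1.56], [0.2, 2.42], [-1.41, 4.55], [0.19, 2.02], [-2.57, 2.57]. Speed limits (rad/s): [2.57, 2.57, 3.14, 3.14, 3.14, 3.14, 3.14].

## Interface

Orientations are given as [roll, pitch, yaw] about the fixed x, y, z axes, in that order (R = Rz(yaw) Ry(pitch) Rx(roll)).
In Python, from plant import arm, grab_frame gives the robot as it stands.
- The arm moves only by the tool drive_tool, never from a script. Its argument "series" is a list of rows, each a list of 6 numbers: the shift along the tool's x, y, z in mm, then the turn, a rotation vector about the tool's x, y, z in rad. In form: [[dx, dy, dz, wx, wy, wz], ...]. A call has 1 to 20 rows; each row is the pose to reach, as a shift and turn from the pose commanded when the call began, along the tool's axes at that moment; what a row does not reach only later rows make up. A row lasts 1/12 s, in which the tool goes at most 41.7 mm and 7.16 degrees, less where a joint would pass 70% of its speed; a pose out of reach is approached as far as the arm can. A call with a gripper value outside its range is refused whole. "claw" is the closure, from 0 (fully open) to 1 (shut), set as the call begins (left out, the last holds). The fingers move at their own pace and stop on an object; "newtons" is the grip in N (left out, the last holds). Time passes only in rows, so rows that repeat a pose let the fingers close. It gives the time, the measured TCP pose, the force, the opening and the grip force at its end, in the units of the state.
- arm.get_obs(): the state, without advancing time (a new reading comes with each control period).
- grab_frame(name): name is "scene" or "top"; returns a dict with "frame" (480x640x3 uint8, blue, green, red), "z_map" (480x640 float32, m along the optical axis (not along the pixel's ray), 0 where there is no reading), "K" (3x3 intrinsics, pixels), "pose" (4x4, takes a point from camera to world coordinates). Camera axes: x right, y up, looking along -z (the intrinsics and any distortion apply to the point x, -y, -z); pixel columns grow to the right and rows downward; lengths in m; the calibration is good to about 2 mm. A picture is of the moment at which its call begins.
- arm.sign_off(): hands the job in; it is judged then, once.
The state is a dict: "clock": time; "qpos": joint angles; "qvel": joint speeds; "effort": joint torques, N m; "eef_pos": TCP position; "eef_rot": TCP orientation; "force": force on the tool from outside, world axes, zero at the start; "ft_torque": the same for the moment, N m; "gripper_width": finger opening in m; "grip_force": force on a finger pad.
Only numpy, scipy, OpenCV 4.12 (cv2) and the standard library are available. Lean on these libraries where they do the work, as an engineer would, in place of code of your own. Each camera call takes 0.05 s, during which the arm holds its last target. There are 200 camera calls.

## Working session

There is one attempt and no reset: what is moved stays moved. The work goes in short steps, Python scripts to look and compute and a tool call to move; the robot and the scene stay as the last step left them, time stands still between calls to the robot, and variables do not carry over. Pictures are saved under pics/ and viewed, at most 10 in all, crops included, and the job is handed in when it is done.

Besides the shell and the picture viewer there is one more tool, called after "Call:" as name(argument=value, ...), one argument or row to a line, values as JSON. drive_tool: Moves the arm, as the interface text tells. Its arguments: {"type":"object","properties":{"series":{"type":"array","items":{"type":"array","items":{"type":"number"}}},"claw":{"type":"number"},"newtons":{"type":"number"}},"required":["series"]}

```bash
mkdir -p pics; ls; python3 - <<'E'
from plant import arm, grab_frame
import cv2, numpy as np
o=arm.get_obs(); print({k:np.round(v,3) for k,v in o.items()}, arm.tip_reach)
for n in ("scene","top"):
    f=grab_frame(n); cv2.imwrite(f"pics/{n}0.png",f["frame"]); np.savez(f"{n}0.npz",**f); print(n,f["K"],f["pose"].round(3), {k:(v if k not in("frame","z_map","K","pose") else '') for k,v in f.items()})
E
```

```text
pics
{'clock': np.float64(0.0), 'qpos': array([ 1.403,  0.502, -0.427,  1.551,  0.221,  1.138, -0.21 ]), 'qvel': array([ 0.001, -0.001,  0.001,  0.   ,  0.001, -0.   ,  0.001]), 'effort': array([ 1.0000e-03, -5.6952e+01, -5.8160e+00, -2.8094e+01,  1.0000e-02,
        1.2000e-02,  0.0000e+00]), 'eef_pos': array([ 0.271, -0.59 ,  0.404]), 'eef_rot': array([-3.14 , -0.   ,  0.431]), 'force': array([-0.479,  0.547,  0.007]), 'ft_torque': array([ 0.011,  0.013, -0.011]), 'grip_force': np.float64(0.0), 'gripper_width': np.float64(0.085)} 0.1734
scene [[539.61202616   0.         327.31649253]
 [  0.         539.61202616 236.27784054]
 [  0.           0.           1.        ]] [[-0.894  0.325 -0.31   0.142]
 [-0.449 -0.662  0.6    0.506]
 [-0.01   0.675  0.738  0.902]
 [ 0.     0.     0.     1.   ]] {'frame': '', 'z_map': '', 'K': '', 'pose': ''}
top [[570.03639358   0.         317.65322807]
 [  0.         570.03639358 243.49674661]
 [  0.           0.           1.        ]] [[ 0.008  0.981 -0.195  0.29 ]
 [-1.     0.006 -0.01  -0.149]
 [-0.008  0.195  0.981  1.214]
 [ 0.     0.     0.     1.   ]] {'frame': '', 'z_map': '', 'K': '', 'pose': ''}
```

View pics/scene0.png

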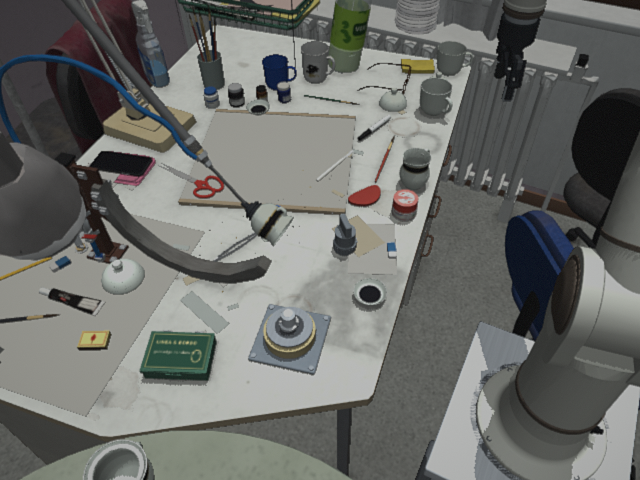

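View pics/top0.png

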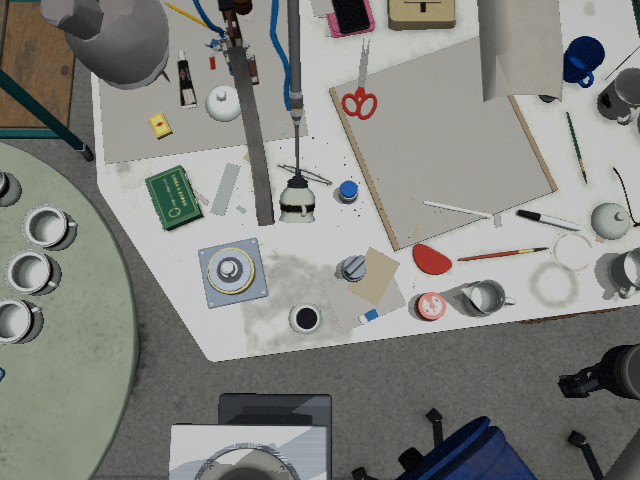

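The scene view shows the nut at about (344,235), the stand at (290,335) and a jug and lamp rod at (270,220). In the top view the nut is at (354,268), the stand at (232,271) and the jug at (297,200). Next I'll measure with the depth maps.

```bash
cat > h.py <<'E'
import numpy as np, cv2
def cloud(f):
    K,T,z=f["K"],f["pose"],f["z_map"]
    v,u=np.mgrid[:480,:640]
    p=np.stack([(u-K[0,2])/K[0,0]*z,-(v-K[1,2])/K[1,1]*z,-z],-1)
    w=p@T[:3,:3].T+T[:3,3]; w[z<=0]=np.nan
    return w
def proj(f,P):
    c=(np.asarray(P)-f["pose"][:3,3])@f["pose"][:3,:3]
    return np.array([f["K"][0,0]*c[0]/-c[2]+f["K"][0,2], f["K"][1,1]*-c[1]/-c[2]+f["K"][1,2]])
def ray(f,u,v,z):
    d=f["pose"][:3,:3]@np.array([(u-f["K"][0,2])/f["K"][0,0],-(v-f["K"][1,2])/f["K"][1,1],-1]); o=f["pose"][:3,3]
    return o+d*(z-o[2])/d[2]
E
python3 - <<'E'
import numpy as np, cv2
from h import *
F={n:dict(np.load(n+"0.npz")) for n in("scene","top")}
W={n:cloud(F[n]) for n in F}
for n,c in(("top",(354,268)),("scene",(344,235)),("top",(232,271)),("scene",(290,330))):
    print(n,c,W[n][c[1],c[0]].round(3))
# table height
for n in W:
    w=W[n]; print(n)
    for nm,ctr,zr in (("nutbar",None,(.078,.095)),("nutcap",None,(.046,.062)),):
        c=W["top"][268,354]
        m=(np.hypot(w[...,0]-c[0],w[...,1]-c[1])<.05)&(w[...,2]>zr[0])&(w[...,2]<zr[1])
        q=w[m]; 
        if len(q)>5:
            r=cv2.minAreaRect(q[:,:2].astype(np.float32)*1000); print(nm,len(q),q.mean(0).round(4),r,np.median(q[:,2]).round(4))
    c=W["top"][271,232]
    for zr in ((.08,.095),(.052,.065),(.042,.05),(.03,.04),(.004,.012)):
        m=(np.hypot(w[...,0]-c[0],w[...,1]-c[1])<.11)&(w[...,2]>zr[0])&(w[...,2]<zr[1]); q=w[m]
        if len(q)>5:
            (cx,cy),R=cv2.minEnclosingCircle(q[:,:2].astype(np.float32)*1000)
            print(zr,len(q),q.mean(0).round(4),(round(cx,1),round(cy,1),round(R,1)), cv2.minAreaRect(q[:,:2].astype(np.float32)*1000))
    m=(np.hypot(w[...,0]-.45,w[...,1]+.1)<.5)
    # overhead obstacles within working zone
    m=(w[...,0]>.3)&(w[...,0]<.75)&(w[...,1]>-.4)&(w[...,1]<.2)&(w[...,2]>.1)
    q=w[m]; print("high",len(q)); 
    H={}
    for p in q: k=(round(p[0]/.05)*5,round(p[1]/.05)*5); a=H.get(k,(9,0)); H[k]=(min(a[0],p[2]),max(a[1],p[2]))
    print({k:(round(float(a),2),round(float(b),2)) for k,(a,b) in sorted(H.items())})
t=F["top"]["frame"]; a=cv2.resize(t[240:310,190:400],None,fx=3.8,fy=3.8,interpolation=cv2.INTER_CUBIC)
s=F["scene"]["frame"]; b=cv2.resize(s[200:300,240:400],None,fx=3,fy=3,interpolation=cv2.INTER_CUBIC)
o=np.zeros((a.shape[0]+b.shape[0],800,3),np.uint8); o[:a.shape[0],:a.shape[1]]=a[:,:800]; o[a.shape[0]:,:b.shape[1]]=b; cv2.imwrite("pics/crop1.png",o)
E
```

```text
top (354, 268) [ 0.464 -0.211  0.088]
scene (344, 235) [ 0.468 -0.204  0.053]
top (232, 271) [0.459 0.035 0.074]
scene (290, 330) [0.453 0.057 0.057]
scene
nutbar 119 [ 0.4699 -0.2127  0.0841] ((471.279296875, -215.40582275390625), (15.002626419067383, 47.763553619384766), 44.151424407958984) 0.0843
nutcap 194 [ 0.4697 -0.2082  0.0538] ((470.6282653808594, -214.8116912841797), (43.04779052734375, 45.36479187011719), 26.121606826782227) 0.0539
(0.08, 0.095) 168 [0.4752 0.0357 0.086 ] (502.6, 14.3, 62.0) ((504.3549499511719, 17.06094741821289), (25.910085678100586, 123.4175033569336), 57.51935958862305)
(0.052, 0.065) 129 [0.4596 0.0506 0.0575] (462.9, 43.4, 18.6) ((459.66986083984375, 46.44587326049805), (35.07682800292969, 25.695045471191406), 48.79759979248047)
(0.042, 0.05) 1111 [0.4604 0.0475 0.0451] (463.7, 43.0, 44.6) ((464.033447265625, 43.011016845703125), (86.39221954345703, 86.49198913574219), 29.049579620361328)
(0.03, 0.04) 378 [0.4508 0.066  0.0335] (463.9, 43.2, 50.2) ((458.4400329589844, 50.93998718261719), (98.4984130859375, 81.56147766113281), 29.79014015197754)
(0.00
[... 1310 characters left out ...]
671875), (97.56371307373047, 97.43858337402344), 50.24919891357422)
(0.004, 0.012) 1973 [0.4607 0.0391 0.0078] (458.6, 35.0, 109.8) ((459.7001953125, 35.7381591796875), (213.94793701171875, 213.29629516601562), 55.36412811279297)
high 8428
{(55, -15): (0.13, 0.16), (55, -10): (0.14, 0.18), (55, -5): (0.1, 0.17), (55, 0): (0.1, 0.11), (60, -40): (0.58, 0.59), (60, -35): (0.56, 0.59), (60, -15): (0.14, 0.16), (60, -10): (0.15, 0.18), (60, -5): (0.14, 0.17), (65, -40): (0.59, 0.61), (65, -35): (0.56, 0.61), (65, -10): (0.16, 0.21), (70, -40): (0.6, 0.61), (70, -35): (0.56, 0.6), (70, -10): (0.2, 0.28), (75, -35): (0.56, 0.58), (75, -10): (0.25, 0.3), (75, 15): (0.3, 0.4), (75, 20): (0.3, 0.41)}
```

View pics/crop1.png

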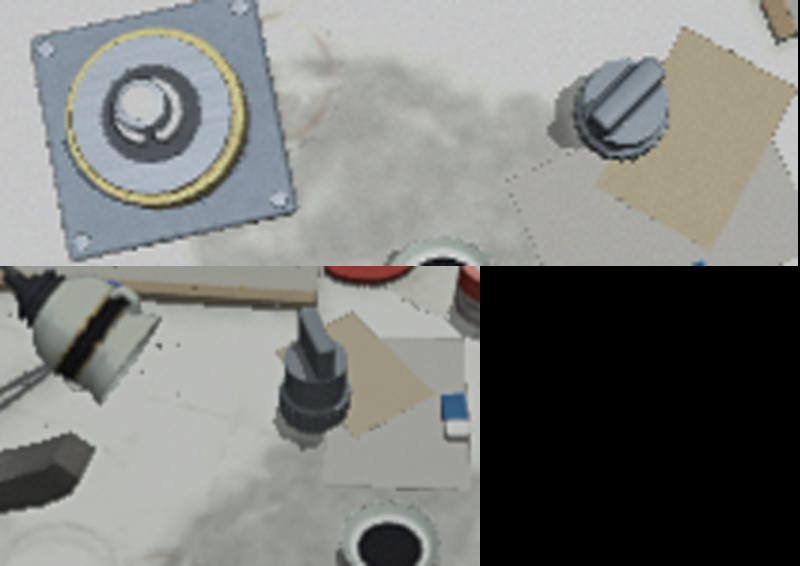

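The crop shows the nut bar running diagonally, with its thin direction at 44.5° in world axes. There is a notch in the thread rim on the robot side of the spindle. Both views agree: the nut axis is at about (0.4716,-0.2135) and the stand axis at about (0.4648,0.0441), with heights and sizes as given. I'll move above the nut with yaw -0.794, which leaves room in the last joint.

Call:
drive_tool(
  series=[
    [340,-258,0,0,0,1.225],
    [340,-258,0,0,0,1.225],
    [340,-258,0,0,0,1.225],
    [340,-258,0,0,0,1.225],
    [340,-258,0,0,0,1.225],
    [340,-258,0,0,0,1.225],
    [340,-258,0,0,0,1.225],
    [340,-258,0,0,0,1.225],
    [340,-258,0,0,0,1.225],
    [340,-258,0,0,0,1.225],
    [340,-258,0,0,0,1.225],
    [340,-258,0,0,0,1.225],
    [340,-258,0,0,0,1.225],
    [340,-258,0,0,0,1.225],
    [340,-258,0,0,0,1.225],
    [340,-258,0,0,0,1.225],
    [340,-258,0,0,0,1.225],
    [340,-258,0,0,0,1.225],
  ],
  claw=0.6,
  newtons=40,
)

```text
clock: 1.6
eef_pos: [0.4722, -0.2151, 0.4046]
eef_rot: [3.141, 0.0, -0.796]
force: [-0.4, -1.3, 0.7]
gripper_width: 0.034
grip_force: 0.0
```

```bash
cat > st.py <<'E'
import sys, numpy as np
from plant import arm
def st():
    o=arm.get_obs(); print({k:np.round(v,4).tolist() for k,v in o.items() if k not in("qvel","effort")}, round(arm.tip_reach,4)); return o
def go(o,x,y,z,yaw):
    from scipy.spatial.transform import Rotation as R
    A=R.from_euler("xyz",o["eef_rot"]); B=R.from_euler("xyz",[np.pi,0,yaw])
    print("row",np.round(A.inv().apply(np.array([x,y,z])-o["eef_pos"])*1000,1),np.round((A.inv()*B).as_rotvec(),4))
if __name__=="__main__":
    o=st()
    if len(sys.argv)>4: go(o,*map(float,sys.argv[1:5]))
E
python3 st.py 0.4716 -0.2135 0.231 -0.794
```

```text
{'clock': 1.6, 'qpos': [0.733, 0.2614, -0.4175, 1.8778, 0.1228, 1.0274, -2.1023], 'eef_pos': [0.4722, -0.2151, 0.4046], 'eef_rot': [3.1415, 0.0001, -0.7959], 'force': [-0.3724, -1.3001, 0.7071], 'ft_torque': [0.043, 0.0156, -0.0298], 'grip_force': 0.0, 'gripper_width': 0.034} 0.1734
row [ -1.6  -0.7 173.6] [ 0.0001  0.0001 -0.0019]
```

```bash
python3 - <<'E'
import numpy as np,cv2
from h import *
for n,c in(("top",(465.9,45.1)),("scene",(463.8,43.1))):
    F=dict(np.load(n+"0.npz")); out=[]
    g=cv2.cvtColor(F["frame"],cv2.COLOR_BGR2GRAY).astype(np.float32); w=cloud(F)
    for a in range(0,360,10):
        P=[c[0]/1000+.0165*np.cos(np.radians(a)),c[1]/1000+.0165*np.sin(np.radians(a)),.0575]; u,v=proj(F,P)
        out.append((a,int(cv2.getRectSubPix(g,(1,1),(float(u),float(v)))[0,0]),int(w[int(round(v)),int(round(u)),2]*1000)))
    print(n,out)
E
```

```text
top [(0, 130, 83), (10, 157, 82), (20, 170, 85), (30, 165, 88), (40, 171, 89), (50, 167, 89), (60, 167, 88), (70, 159, 85), (80, 149, 87), (90, 139, 87), (100, 160, 85), (110, 124, 55), (120, 155, 56), (130, 173, 55), (140, 182, 54), (150, 176, 59), (160, 179, 58), (170, 141, 58), (180, 81, 47), (190, 71, 45), (200, 101, 58), (210, 158, 58), (220, 178, 59), (230, 176, 55), (240, 178, 57), (250, 187, 52), (260, 178, 59), (270, 178, 54), (280, 170, 62), (290, 183, 57), (300, 187, 61), (310, 180, 56), (320, 189, 57), (330, 186, 61), (340, 177, 62), (350, 164, 56)]
scene [(0, 68, 42), (10, 115, 47), (20, 160, 60), (30, 112, 54), (40, 121, 52), (50, 117, 55), (60, 122, 55), (70, 119, 54), (80, 117, 54), (90, 120, 56), (100, 113, 54), (110, 113, 57), (120, 125, 56), (130, 126, 56), (140, 154, 57), (150, 145, 56), (160, 139, 56), (170, 140, 57), (180, 98, 48), (190, 80, 53), (200, 83, 58), (210, 137, 59), (220, 167, 53), (230, 183, 54), (240, 156, 55), (250, 130, 75), (260, 131, 83), (270, 175, 83), (280, 176, 87), (290, 184, 86), (300, 186, 86), (310, 185, 84), (320, 184, 87), (330, 167, 87), (340, 161, 85), (350, 116, 80)]
```

Call:
drive_tool(
  series=[
    [0,0,0,0,0,-1.2],
    [0,0,0,0,0,-1.2],
    [0,0,0,0,0,-1.2],
    [0,0,0,0,0,-1.2],
    [0,0,0,0,0,-1.2],
    [0,0,0,0,0,-1.2],
    [0,0,0,0,0,-1.2],
    [0,0,0,0,0,-1.2],
    [0,0,0,0,0,-1.2],
    [0,0,0,0,0,-1.2],
    [0,0,0,0,0,-2.4],
    [0,0,0,0,0,-2.4],
    [0,0,0,0,0,-2.4],
    [0,0,0,0,0,-2.4],
    [0,0,0,0,0,-2.4],
    [0,0,0,0,0,-2.4],
    [0,0,0,0,0,-2.4],
    [0,0,0,0,0,-2.4],
    [0,0,0,0,0,-2.4],
    [0,0,0,0,0,-2.4],
  ],
  claw=0.6,
)

```text
clock: 3.27
eef_pos: [0.4724, -0.2147, 0.4047]
eef_rot: [-3.142, 0.0, 1.611]
force: [-0.5, 1.1, 0.2]
gripper_width: 0.0339
grip_force: 0.0
```

```bash
python3 st.py 0.4716 -0.2135 0.231 2.3476
```

```text
{'clock': 3.2667, 'qpos': [1.0654, 0.3371, -0.8306, 1.8679, 0.2839, 1.0593, 0.1623], 'eef_pos': [0.4724, -0.2147, 0.4047], 'eef_rot': [-3.1416, 0.0001, 1.6112], 'force': [-0.5316, 1.0735, 0.1518], 'ft_torque': [-0.0272, -0.0201, 0.0046], 'grip_force': 0.0, 'gripper_width': 0.0339} 0.1734
row [  1.3  -0.8 173.7] [-0.      0.     -0.7364]
```

The thread start gap shows in both views at about 188° (and 8°), and the lugs sit at 134.5°. About 0.93 rad anticlockwise should find it. I'll finish the turn and go down to the bar.

Call:
drive_tool(
  series=[
    [1.3,-0.8,0,0,0,-0.736],
    [1.3,-0.8,0,0,0,-0.736],
    [1.3,-0.8,0,0,0,-0.736],
    [1.3,-0.8,0,0,0,-0.736],
    [1.3,-0.8,0,0,0,-0.736],
    [1.3,-0.8,0,0,0,-0.736],
    [1.3,-0.8,40,0,0,-0.736],
    [1.3,-0.8,80,0,0,-0.736],
    [1.3,-0.8,115,0,0,-0.736],
    [1.3,-0.8,130,0,0,-0.736],
    [1.3,-0.8,130,0,0,-0.736],
    [1.3,-0.8,130,0,0,-0.736],
  ],
)

```text
clock: 4.27
eef_pos: [0.4717, -0.213, 0.2743]
eef_rot: [3.142, -0.002, 2.342]
force: [-0.2, -0.6, 0.3]
gripper_width: 0.0341
grip_force: 0.0
```

```bash
python3 st.py 0.4716 -0.2135 0.231 2.3476; python3 - <<'E'
from plant import grab_frame
import cv2,numpy as np
o=[]
for n,(x,y) in(("top",(354,262)),("scene",(344,225))):
    f=grab_frame(n); c=f["frame"][y-60:y+60,x-65:x+65]; o.append(cv2.resize(c,None,fx=3,fy=3,interpolation=cv2.INTER_CUBIC))
cv2.imwrite("pics/pre.png",np.hstack(o))
E
```

```text
{'clock': 4.2667, 'qpos': [1.0458, 0.5622, -0.8467, 1.9754, 0.5568, 0.8541, 0.6644], 'eef_pos': [0.4717, -0.213, 0.2743], 'eef_rot': [3.1415, -0.0018, 2.3415], 'force': [-0.2319, -0.575, 0.3484], 'ft_torque': [-0.0042, -0.0066, -0.0097], 'grip_force': 0.0, 'gripper_width': 0.0341} 0.1734
row [-0.4 -0.4 43.3] [ 0.0001 -0.0018 -0.0061]
```

View pics/pre.png

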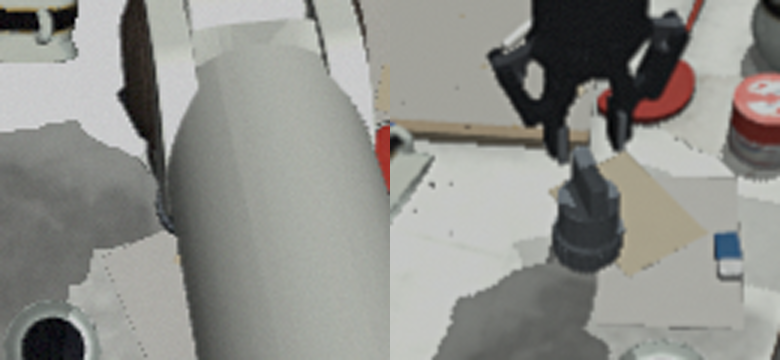

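The scene crop shows the open fingers at (555,140) and (620,130) on either side of the bar tip at (580,165). The top view is blocked by the arm. Next I go down and close.

Call:
drive_tool(
  series=[
    [-0.4,-0.4,15,0,-0.002,-0.006],
    [-0.4,-0.4,30,0,-0.002,-0.006],
    [-0.4,-0.4,40,0,-0.002,-0.006],
    [-0.4,-0.4,43,0,-0.002,-0.006],
    [-0.4,-0.4,43,0,-0.002,-0.006],
    [-0.4,-0.4,43,0,-0.002,-0.006],
  ],
)

```text
clock: 4.87
eef_pos: [0.4723, -0.2135, 0.2326]
eef_rot: [3.141, 0.003, 2.348]
force: [0.3, -0.6, 0.1]
gripper_width: 0.0344
grip_force: 0.0
```

Call:
drive_tool(
  series=[
    [0,0,0,0,0,0],
    [0,0,0,0,0,0],
    [0,0,0,0,0,0],
    [0,0,0,0,0,0],
    [0,0,0,0,0,0],
    [0,0,0,0,0,0],
    [0,0,0,0,0,0],
    [0,0,0,0,0,0],
  ],
  claw=1,
  newtons=40,
)

```text
clock: 5.53
eef_pos: [0.4722, -0.2137, 0.2323]
eef_rot: [3.142, 0.003, 2.348]
force: [-0.8, -0.6, 5.5]
gripper_width: 0.0132
grip_force: 45.9
```

```bash
python3 st.py 0.4716 -0.2135 0.371 2.3476
```

```text
{'clock': 5.5333, 'qpos': [0.998, 0.6239, -0.7879, 1.995, 0.6318, 0.78, 0.6123], 'eef_pos': [0.4722, -0.2137, 0.2323], 'eef_rot': [3.1415, 0.0032, 2.3477], 'force': [-0.8495, -0.623, 5.4713], 'ft_torque': [-0.0048, 0.1811, 0.0267], 'grip_force': 45.9417, 'gripper_width': 0.0132} 0.1734
row [ 1.000e-01 -3.000e-01 -1.387e+02] [0.0001 0.0032 0.0001]
```

Gripped at 13 mm. I'll lift and carry the nut over the spindle with the nut's underside at about 0.12 m.

Call:
drive_tool(
  series=[
    [0,0,-5,0,0,0],
    [0,0,-15,0,0,0],
    [0,0,-40,0,0,0],
    [0,0,-75,0,0,0],
    [0,0,-105,0,0,0],
    [0,0,-120,0,0,0],
    [0,0,-120,0,0,0],
    [0,0,-120,0,0,0],
  ],
)

```text
clock: 6.2
eef_pos: [0.4716, -0.2134, 0.3526]
eef_rot: [-3.141, 0.004, 2.347]
force: [-1.2, -0.6, -1.2]
gripper_width: 0.0132
grip_force: 44.9
```

Call:
drive_tool(
  series=[
    [10,9,0,0,0,0],
    [28,26,0,0,0,0],
    [50,47,0,0,0,0],
    [74,69,0,0,0,0],
    [98,92,0,0,0,0],
    [122,114,0,0,0,0],
    [146,136,0,0,0,0],
    [166,155,0,0,0,0],
    [180,168,0,0,0,0],
    [188,176,0,0,0,0],
    [188,176,0,0,0,0],
    [188,176,0,0,0,0],
    [188,176,0,0,0,0],
    [188,176,0,0,0,0],
  ],
)

```text
clock: 7.37
eef_pos: [0.4651, 0.043, 0.3507]
eef_rot: [-3.14, 0.001, 2.346]
force: [0.6, 0.1, -1.3]
gripper_width: 0.0135
grip_force: 44.9
```

```bash
python3 st.py 0.4656 0.0440 0.320 2.3476; python3 - <<'E'
from plant import grab_frame
import cv2,numpy as np
from h import *
o=[]
for n in("top","scene"):
    f=grab_frame(n); np.savez(n+"1.npz",**f); x,y=(232,262) if n=="top" else (290,290)
    c=f["frame"][y-60:y+60,x-65:x+65]; o.append(cv2.resize(c,None,fx=3,fy=3,interpolation=cv2.INTER_CUBIC))
    w=cloud(f)
    for zr in((.115,.122),(.12,.14),(.165,.18)):
        m=(abs(w[...,0]-.465)<.06)&(abs(w[...,1]-.044)<.06)&(w[...,2]>zr[0])&(w[...,2]<zr[1]); q=w[m]
        if len(q)>8: print(n,zr,len(q),cv2.minAreaRect(q[:,:2].astype(np.float32)*1000))
cv2.imwrite("pics/over.png",np.hstack(o))
E
```

```text
{'clock': 7.3667, 'qpos': [0.7162, 0.3762, -1.0216, 2.0349, 0.3997, 0.9432, 0.2593], 'eef_pos': [0.4651, 0.043, 0.3507], 'eef_rot': [-3.1404, 0.0013, 2.3461], 'force': [0.612, 0.1096, -1.3407], 'ft_torque': [-0.0091, 0.0154, -0.0521], 'grip_force': 44.916, 'gripper_width': 0.0135} 0.1734
row [ 0.4  1.1 30.7] [-0.0011  0.0013 -0.0015]
top (0.12, 0.14) 28 ((473.7245178222656, 22.59964370727539), (32.616249084472656, 7.413547992706299), 15.404747009277344)
top (0.165, 0.18) 29 ((469.7954406738281, 25.888965606689453), (15.680794715881348, 7.4623494148254395), 19.055620193481445)
scene (0.115, 0.122) 25 ((452.16168212890625, 57.51449966430664), (44.46228790283203, 13.95219612121582), 38.40484619140625)
scene (0.12, 0.14) 238 ((458.62847900390625, 49.42266845703125), (53.00812911987305, 39.94462203979492), 39.445335388183594)
scene (0.165, 0.18) 222 ((460.1119079589844, 49.14945983886719), (46.3822135925293, 31.110069274902344), 31.954986572265625)
```

View pics/over.png

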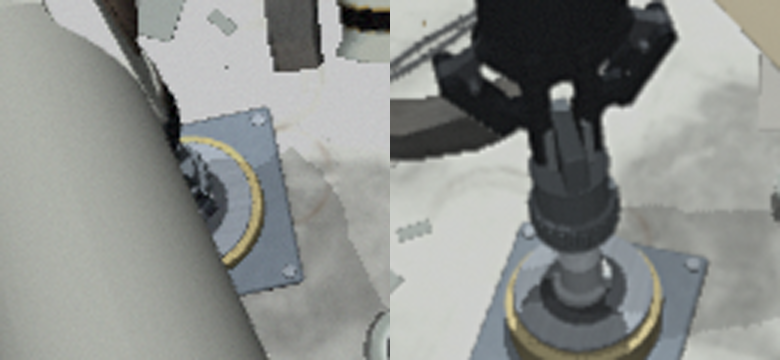

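The scene crop shows the nut skirt at (573,215) directly above the spindle nose at (580,270), with the gripper fingers clear of the stand. I'll fit the skirt circle to check the centring.

```bash
python3 - <<'E'
import numpy as np
from scipy.optimize import least_squares
from h import *
f=dict(np.load("scene1.npz")); w=cloud(f)
f0=dict(np.load("scene0.npz")); w0=cloud(f0)
def fit(w,c,zr,r):
    m=(np.hypot(w[...,0]-c[0],w[...,1]-c[1])<r+.006)&(w[...,2]>zr[0])&(w[...,2]<zr[1]); q=w[m]
    s=least_squares(lambda p:np.hypot(q[:,0]-p[0],q[:,1]-p[1])-r,c,loss="soft_l1",f_scale=.001); print(len(q),(s.x*1000).round(1),np.sqrt(np.mean(s.fun**2))*1e3)
fit(w,[.465,.043],(.121,.138),.027)
fit(w0,[.471,-.2145],(.002,.020),.027)
fit(w0,[.464,.043],(.061,.085),.0135)
fit(w0,[.464,.043],(.0415,.0445),.044)
fit(w0,[.464,.043],(.02,.033),.05)
E
```

```text
177 [465.1  40.7] 1.1077347818719834
190 [ 471.  -216.7] 2.7247944343237895
137 [464.5  42.1] 2.122408102190487
394 [468.7  37. ] 11.3013311719097
298 [465.8  40.7] 2.8011342709666165
```

Call:
drive_tool(
  series=[
    [1,0.7,6,0,0,0],
    [1,0.7,14,0,0,0],
    [1,0.7,22,0,0,0],
    [1,0.7,28,0,0,0],
    [1,0.7,32,0,0,0],
    [1,0.7,36,0,0,0],
    [1,0.7,39,0,0,0],
    [1,0.7,39,0,0,0],
  ],
)

```text
clock: 8.13
eef_pos: [0.465, 0.0454, 0.3117]
eef_rot: [-3.141, 0.001, 2.348]
force: [-0.7, 0.1, -0.8]
gripper_width: 0.0134
grip_force: 44.9
```

```bash
python3 st.py 0.4649 0.0442 0.293 2.3476
```

```text
{'clock': 8.1333, 'qpos': [0.6543, 0.4382, -0.9671, 2.0677, 0.4755, 0.8721, 0.1918], 'eef_pos': [0.465, 0.0454, 0.3117], 'eef_rot': [-3.1411, 0.0012, 2.3481], 'force': [-0.6704, 0.1274, -0.8117], 'ft_torque': [-0.0263, 0.0445, -0.0328], 'grip_force': 44.8796, 'gripper_width': 0.0134} 0.1734
row [-0.8 -0.9 18.7] [-0.0005  0.0012  0.0005]
```

Call:
drive_tool(
  series=[
    [-0.4,-0.4,4,0,0,0],
    [-0.4,-0.4,8,0,0,0],
    [-0.4,-0.4,11,0,0,0],
    [-0.4,-0.4,14,0,0,0],
    [-0.4,-0.4,17,0,0,0],
    [-0.4,-0.4,20,0,0,0],
    [-0.4,-0.4,20,0,0,0],
  ],
)

```text
clock: 8.72
eef_pos: [0.465, 0.0446, 0.2918]
eef_rot: [-3.141, 0.001, 2.348]
force: [0.3, -0.3, -1.0]
gripper_width: 0.0134
grip_force: 44.9
```

```bash
python3 st.py 0.4649 0.0442 0.285 2.3476
```

```text
{'clock': 8.7167, 'qpos': [0.6256, 0.4698, -0.9357, 2.0822, 0.5155, 0.8362, 0.1596], 'eef_pos': [0.465, 0.0446, 0.2918], 'eef_rot': [-3.141, 0.0014, 2.3479], 'force': [0.3362, -0.3278, -1.0029], 'ft_torque': [-0.0016, -0.0484, -0.0219], 'grip_force': 44.8801, 'gripper_width': 0.0134} 0.1734
row [-0.3 -0.3  6.8] [-0.0006  0.0014  0.0003]
```

The nose is inside the narrow bore with no side force. Next I go down gently onto the rim.

Call:
drive_tool(
  series=[
    [0,0,1,0,0,0],
    [0,0,2,0,0,0],
    [0,0,3,0,0,0],
    [0,0,4,0,0,0],
    [0,0,5,0,0,0],
    [0,0,5,0,0,0],
  ],
)

```text
clock: 9.22
eef_pos: [0.4651, 0.0446, 0.2872]
eef_rot: [-3.141, 0.002, 2.348]
force: [0.2, -0.1, -2.0]
gripper_width: 0.0134
grip_force: 44.8
```

Call:
drive_tool(
  series=[
    [0,0,0.5,0,0,0],
    [0,0,1,0,0,0],
    [0,0,1.5,0,0,0],
    [0,0,1.5,0,0,0],
  ],
)

```text
clock: 9.55
eef_pos: [0.4652, 0.0447, 0.286]
eef_rot: [3.142, 0.002, 2.348]
force: [-0.4, 0.3, 0.0]
gripper_width: 0.0135
grip_force: 45.2
```

Call:
drive_tool(
  series=[
    [0,0,0.4,0,0,0],
    [0,0,0.8,0,0,0],
    [0,0,0.8,0,0,0],
  ],
)

```text
clock: 9.8
eef_pos: [0.4654, 0.0449, 0.2857]
eef_rot: [-3.141, 0.003, 2.348]
force: [-2.0, -0.4, 7.4]
gripper_width: 0.0132
grip_force: 46.4
```

Contact is light, with the origin at about 53.5 mm. I'll turn anticlockwise (wz negative) and give way upward as the rim climbs.

Call:
drive_tool(
  series=[
    [0,0,-0.2,0,0,-0.1],
    [0,0,-0.3,0,0,-0.2],
    [0,0,-0.4,0,0,-0.3],
    [0,0,-0.4,0,0,-0.3],
  ],
)

```text
clock: 10.13
eef_pos: [0.4657, 0.0448, 0.2861]
eef_rot: [3.142, 0.003, 2.653]
force: [-2.3, -0.7, 6.8]
gripper_width: 0.0134
grip_force: 46.0
```

Call:
drive_tool(
  series=[
    [0,0,-0.1,0,0,-0.1],
    [0,0,-0.2,0,0,-0.2],
    [0,0,-0.3,0,0,-0.3],
    [0,0,-0.3,0,0,-0.3],
  ],
)

```text
clock: 10.47
eef_pos: [0.4657, 0.045, 0.2863]
eef_rot: [-3.141, 0.003, 2.953]
force: [-0.7, 0.4, 7.1]
gripper_width: 0.0136
grip_force: 46.0
```

Call:
drive_tool(
  series=[
    [0,0,-0.1,0,0,-0.08],
    [0,0,-0.2,0,0,-0.16],
    [0,0,-0.2,0,0,-0.2],
    [0,0,-0.2,0,0,-0.2],
  ],
)

```text
clock: 10.8
eef_pos: [0.4654, 0.0449, 0.2861]
eef_rot: [-3.141, 0.002, -3.134]
force: [0.8, 0.1, 1.8]
gripper_width: 0.0132
grip_force: 45.2
```

Call:
drive_tool(
  series=[
    [0,0,0.1,0,0,-0.05],
    [0,0,0.3,0,0,-0.1],
    [0,0,0.3,0,0,-0.1],
  ],
)

```text
clock: 11.05
eef_pos: [0.4651, 0.0444, 0.2853]
eef_rot: [-3.14, 0.001, -3.035]
force: [0.6, -0.2, -2.0]
gripper_width: 0.0131
grip_force: 44.9
```

Support is gone at about 0.9 rad, so the lugs are in the gap. I'll lower it gently.

Call:
drive_tool(
  series=[
    [0,0,0.5,0,0,-0.02],
    [0,0,1,0,0,-0.04],
    [0,0,1.5,0,0,-0.04],
    [0,0,2,0,0,-0.04],
    [0,0,2.5,0,0,-0.04],
    [0,0,2.5,0,0,-0.04],
  ],
)

```text
clock: 11.55
eef_pos: [0.4652, 0.0447, 0.2831]
eef_rot: [-3.14, 0.001, -2.996]
force: [0.6, 0.2, -2.2]
gripper_width: 0.0129
grip_force: 44.8
```

Call:
drive_tool(
  series=[
    [0,0,0.7,0,0,0],
    [0,0,1.4,0,0,0],
    [0,0,2.1,0,0,0],
    [0,0,2.8,0,0,0],
    [0,0,3.5,0,0,0],
    [0,0,4.2,0,0,0],
    [0,0,4.8,0,0,0],
    [0,0,4.8,0,0,0],
  ],
)

```text
clock: 12.22
eef_pos: [0.4651, 0.0446, 0.2782]
eef_rot: [-3.14, 0.001, -2.995]
force: [0.0, 0.9, -1.2]
gripper_width: 0.0128
grip_force: 44.8
```

Call:
drive_tool(
  series=[
    [0,0,0.4,0,0,0],
    [0,0,0.8,0,0,0],
    [0,0,1.1,0,0,0],
    [0,0,1.1,0,0,0],
  ],
)

```text
clock: 12.55
eef_pos: [0.4653, 0.0447, 0.2774]
eef_rot: [-3.14, 0.001, -2.995]
force: [-1.1, -0.3, 2.2]
gripper_width: 0.0131
grip_force: 45.4
```

```bash
python3 st.py
```

```text
{'clock': 12.55, 'qpos': [0.7463, 0.608, -1.1218, 2.0877, 0.7193, 0.9006, 0.9259], 'eef_pos': [0.4653, 0.0447, 0.2774], 'eef_rot': [-3.1398, 0.0013, -2.9953], 'force': [-1.1184, -0.2794, 2.1671], 'ft_torque': [-0.0633, 0.204, -0.0207], 'grip_force': 45.3649, 'gripper_width': 0.0131} 0.1734
```

It's resting on the disc at 45 mm, so the drop is complete. Next I screw clockwise.

Call:
drive_tool(
  series=[
    [0,0,0,0,0,0.1],
    [0,0,0,0,0,0.2],
    [0,0,0,0,0,0.3],
    [0,0,0,0,0,0.4],
    [0,0,0,0,0,0.4],
  ],
)

```text
clock: 12.97
eef_pos: [0.4652, 0.0449, 0.2775]
eef_rot: [-3.14, 0.002, 2.885]
force: [0.1, -0.5, -1.8]
gripper_width: 0.0135
grip_force: 44.9
```

```bash
python3 st.py
```

```text
{'clock': 12.9667, 'qpos': [0.6885, 0.5525, -1.0329, 2.0892, 0.6429, 0.8558, 0.5872], 'eef_pos': [0.4652, 0.0449, 0.2775], 'eef_rot': [-3.1404, 0.0024, 2.8847], 'force': [0.052, -0.5346, -1.75], 'ft_torque': [0.0465, -0.0029, 0.0255], 'grip_force': 44.9067, 'gripper_width': 0.0135} 0.1734
```

Call:
drive_tool(
  series=[
    [0,0,0.1,0,0,0.08],
    [0,0,0.2,0,0,0.16],
    [0,0,0.3,0,0,0.24],
    [0,0,0.3,0,0,0.24],
  ],
)

```text
clock: 13.3
eef_pos: [0.4653, 0.045, 0.2772]
eef_rot: [-3.141, 0.002, 2.648]
force: [-0.0, 0.2, 1.8]
gripper_width: 0.0131
grip_force: 45.3
```

```bash
python3 st.py
```

```text
{'clock': 13.3, 'qpos': [0.6508, 0.5246, -0.9788, 2.0901, 0.5992, 0.8331, 0.3882], 'eef_pos': [0.4653, 0.045, 0.2772], 'eef_rot': [-3.1412, 0.0024, 2.6484], 'force': [-0.0119, 0.2468, 1.7892], 'ft_torque': [0.2526, 0.105, 0.0216], 'grip_force': 45.312, 'gripper_width': 0.0131} 0.1734
```

Call:
drive_tool(
  series=[
    [0,0,0.1,0,0,0.08],
    [0,0,0.2,0,0,0.16],
    [0,0,0.2,0,0,0.16],
  ],
)

```text
clock: 13.55
eef_pos: [0.4652, 0.0449, 0.2769]
eef_rot: [-3.141, 0.002, 2.49]
force: [-0.4, 0.7, 1.7]
gripper_width: 0.0134
grip_force: 45.2
```

```bash
python3 st.py
```

```text
{'clock': 13.55, 'qpos': [0.6245, 0.5075, -0.9418, 2.0909, 0.5706, 0.8192, 0.2544], 'eef_pos': [0.4652, 0.0449, 0.2769], 'eef_rot': [-3.1415, 0.0022, 2.4897], 'force': [-0.409, 0.6633, 1.7472], 'ft_torque': [0.2814, 0.0886, -0.0429], 'grip_force': 45.2292, 'gripper_width': 0.0134} 0.1734
```

Call:
drive_tool(
  series=[
    [0,0,0.2,0,0,0.08],
    [0,0,0.5,0,0,0.16],
    [0,0,0.8,0,0,0.25],
    [0,0,0.8,0,0,0.25],
  ],
)

```text
clock: 13.88
eef_pos: [0.4653, 0.0449, 0.2761]
eef_rot: [3.141, 0.002, 2.24]
force: [-1.7, 0.8, 2.1]
gripper_width: 0.0133
grip_force: 45.4
```

```bash
python3 st.py
```

```text
{'clock': 13.8833, 'qpos': [0.5805, 0.4835, -0.8823, 2.0923, 0.5278, 0.7988, 0.0423], 'eef_pos': [0.4653, 0.0449, 0.2761], 'eef_rot': [3.1412, 0.0024, 2.2402], 'force': [-1.6978, 0.8387, 2.1381], 'ft_torque': [0.2017, 0.1329, -0.0076], 'grip_force': 45.4026, 'gripper_width': 0.0133} 0.1734
```

Call:
drive_tool(
  series=[
    [0,0,0.2,0,0,0.1],
    [0,0,0.4,0,0,0.2],
    [0,0,0.6,0,0,0.3],
    [0,0,0.6,0,0,0.3],
  ],
)

```text
clock: 14.22
eef_pos: [0.4652, 0.0448, 0.2754]
eef_rot: [3.141, 0.002, 1.941]
force: [-0.6, 0.4, 1.8]
gripper_width: 0.0129
grip_force: 45.3
```

```bash
python3 st.py
```

```text
{'clock': 14.2167, 'qpos': [0.5263, 0.458, -0.8111, 2.0943, 0.4775, 0.7781, -0.2132], 'eef_pos': [0.4652, 0.0448, 0.2754], 'eef_rot': [3.1409, 0.0023, 1.9408], 'force': [-0.627, 0.3674, 1.7756], 'ft_torque': [0.2238, 0.0562, -0.0916], 'grip_force': 45.3081, 'gripper_width': 0.0129} 0.1734
```

Call:
drive_tool(
  series=[
    [0,0,0.2,0,0,0.1],
    [0,0,0.5,0,0,0.2],
    [0,0,0.8,0,0,0.3],
    [0,0,0.8,0,0,0.3],
  ],
)

```text
clock: 14.55
eef_pos: [0.4652, 0.0446, 0.2745]
eef_rot: [3.14, 0.002, 1.642]
force: [-0.3, -0.2, 1.9]
gripper_width: 0.0129
grip_force: 45.3
```

```bash
python3 st.py; python3 - <<'E'
from plant import grab_frame
import cv2,numpy as np
from h import *
for n in("scene","top"):
    f=grab_frame(n); w=cloud(f); d=np.hypot(w[...,0]-.465,w[...,1]-.044); m=(d>.031)&(d<.042)&(w[...,2]>.034)&(w[...,2]<.05)
    w0=cloud(dict(np.load(n+"0.npz"))); print(n,m.sum(),np.median(w[m][:,2]).round(4),"before",np.nanmedian(w0[m][:,2]).round(4))
    if n=="scene":
        c=f["frame"][230:390,210:370]; cv2.imwrite("pics/mid.png",cv2.resize(c,None,fx=3.7,fy=3.7,interpolation=cv2.INTER_CUBIC))
E
```

```text
{'clock': 14.55, 'qpos': [0.4706, 0.4367, -0.7399, 2.0962, 0.4302, 0.76, -0.4706], 'eef_pos': [0.4652, 0.0446, 0.2745], 'eef_rot': [3.1403, 0.0021, 1.6416], 'force': [-0.2961, -0.1669, 1.9323], 'ft_torque': [-0.0081, 0.0646, -0.1083], 'grip_force': 45.3113, 'gripper_width': 0.0129} 0.1734
scene 497 0.0421 before 0.0449
top 210 0.0424 before 0.0457
```

View pics/mid.png

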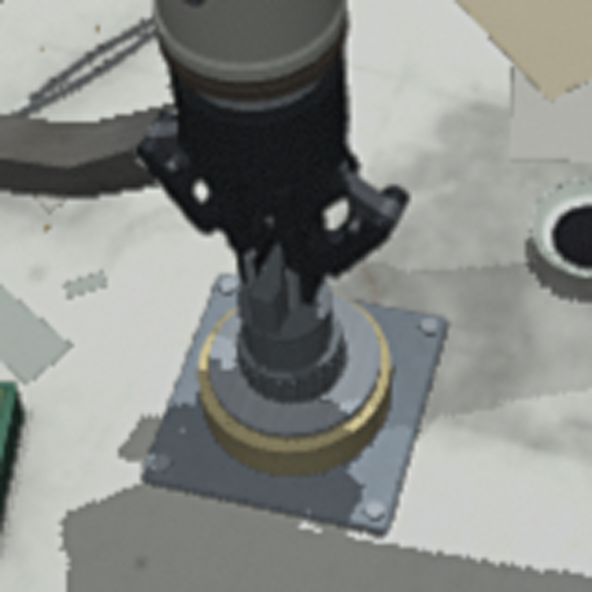

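The crop shows the nut seated upright at (290,340) on the disc. The depth maps put the disc about 3 mm down, matching the tool's 2.9 mm. About 2.1 mm (0.66 rad) remains.

Call:
drive_tool(
  series=[
    [0,0,0.3,0,0,0.1],
    [0,0,0.6,0,0,0.2],
    [0,0,0.9,0,0,0.3],
    [0,0,0.9,0,0,0.3],
  ],
)

```text
clock: 14.98
eef_pos: [0.4654, 0.0444, 0.2737]
eef_rot: [3.14, 0.002, 1.34]
force: [-0.8, -0.8, 2.2]
gripper_width: 0.0134
grip_force: 45.3
```

```bash
python3 st.py
```

```text
{'clock': 14.9833, 'qpos': [0.4139, 0.4187, -0.6688, 2.0981, 0.385, 0.7441, -0.732], 'eef_pos': [0.4654, 0.0444, 0.2737], 'eef_rot': [3.1395, 0.0016, 1.3397], 'force': [-0.7843, -0.8025, 2.2075], 'ft_torque': [-0.2273, 0.036, -0.1849], 'grip_force': 45.3291, 'gripper_width': 0.0134} 0.1734
```

Call:
drive_tool(
  series=[
    [0,0,0.3,0,0,0.1],
    [0,0,0.6,0,0,0.2],
    [0,0,0.6,0,0,0.2],
  ],
)

```text
clock: 15.23
eef_pos: [0.4653, 0.0443, 0.2731]
eef_rot: [3.139, 0.001, 1.141]
force: [-0.4, -1.8, 2.2]
gripper_width: 0.013
grip_force: 45.4
```

```bash
python3 st.py
```

```text
{'clock': 15.2333, 'qpos': [0.3759, 0.4084, -0.6221, 2.0996, 0.3562, 0.735, -0.9054], 'eef_pos': [0.4653, 0.0443, 0.2731], 'eef_rot': [3.1393, 0.0014, 1.1407], 'force': [-0.3944, -1.8405, 2.2084], 'ft_torque': [-0.4232, -0.0191, -0.2434], 'grip_force': 45.4348, 'gripper_width': 0.013} 0.1734
```

Call:
drive_tool(
  series=[
    [0,0,0.15,0,0,0.05],
    [0,0,0.3,0,0,0.1],
    [0,0,0.3,0,0,0.1],
  ],
)

```text
clock: 15.48
eef_pos: [0.4653, 0.0443, 0.2727]
eef_rot: [3.139, 0.001, 1.044]
force: [-0.8, -1.9, 2.7]
gripper_width: 0.013
grip_force: 45.5
```

```bash
python3 st.py
```

```text
{'clock': 15.4833, 'qpos': [0.3574, 0.4039, -0.5997, 2.1003, 0.3425, 0.7307, -0.9904], 'eef_pos': [0.4653, 0.0443, 0.2727], 'eef_rot': [3.1392, 0.0012, 1.0435], 'force': [-0.8068, -1.8895, 2.6877], 'ft_torque': [-0.5875, 0.0071, 0.0895], 'grip_force': 45.4538, 'gripper_width': 0.013} 0.1734
```

Call:
drive_tool(
  series=[
    [0,0,0.1,0,0,0.04],
    [0,0,0.2,0,0,0.07],
    [0,0,0.2,0,0,0.07],
    [0,0,0.2,0,0,0.07],
  ],
)

```text
clock: 15.82
eef_pos: [0.4653, 0.0443, 0.2726]
eef_rot: [3.139, 0.001, 0.973]
force: [-0.3, -2.2, 4.0]
gripper_width: 0.0128
grip_force: 45.6
```

```bash
python3 st.py; python3 - <<'E'
from plant import grab_frame,arm
from h import *
for n in("scene","top"):
    f=grab_frame(n); w=cloud(f); d=np.hypot(w[...,0]-.465,w[...,1]-.044); m=(d>.031)&(d<.042)&(w[...,2]>.034)&(w[...,2]<.05)
    w0=cloud(dict(np.load(n+"0.npz"))); print(n,m.sum(),np.mean(w[m][:,2]).round(4),"drop",np.nanmean(w0[m][:,2]-w[m][:,2]).round(4), arm.get_obs()["ft_torque"].round(3))
E
```

```text
{'clock': 15.8167, 'qpos': [0.3441, 0.4007, -0.5835, 2.1008, 0.3326, 0.7279, -1.0521], 'eef_pos': [0.4653, 0.0443, 0.2726], 'eef_rot': [3.1392, 0.001, 0.973], 'force': [-0.29, -2.2261, 4.0456], 'ft_torque': [-0.8227, 0.058, 0.1665], 'grip_force': 45.5959, 'gripper_width': 0.0128} 0.1734
scene 478 0.0402 drop 0.0043 [-0.87   0.009  0.265]
top 262 0.0405 drop 0.0044 [-0.965 -0.064  0.225]
```

Call:
drive_tool(
  series=[
    [0,0,0,0,0,0.03],
    [0,0,0,0,0,0.06],
    [0,0,0,0,0,0.06],
    [0,0,0,0,0,0.06],
  ],
)

```text
clock: 16.25
eef_pos: [0.4653, 0.0442, 0.2725]
eef_rot: [3.139, 0.001, 0.91]
force: [0.8, -5.2, 2.0]
gripper_width: 0.0132
grip_force: 45.3
```

```bash
cat > disc.py <<'E'
from plant import grab_frame,arm
from h import *
for n in("scene","top"):
    f=grab_frame(n); w=cloud(f); d=np.hypot(w[...,0]-.465,w[...,1]-.044); m=(d>.031)&(d<.041)&(w[...,2]>.037)&(w[...,2]<.048)
    w0=cloud(dict(np.load(n+"0.npz"))); d0=np.hypot(w0[...,0]-.465,w0[...,1]-.044); m0=(d0>.031)&(d0<.041)&(w0[...,2]>.041)&(w0[...,2]<.05)
    k=m&m0; print(n,k.sum(),"z",np.median(w[k][:,2]).round(4),"drop med",np.median(w0[k][:,2]-w[k][:,2]).round(4),"mean",np.mean(w0[k][:,2]-w[k][:,2]).round(4), arm.get_obs()["ft_torque"].round(3))
E
python3 st.py; python3 disc.py
```

```text
{'clock': 16.25, 'qpos': [0.3323, 0.3978, -0.569, 2.1013, 0.3235, 0.7254, -1.1072], 'eef_pos': [0.4653, 0.0442, 0.2725], 'eef_rot': [3.1392, 0.0007, 0.9097], 'force': [0.8407, -5.167, 2.0417], 'ft_torque': [-1.1683, -0.1761, 0.1965], 'grip_force': 45.3415, 'gripper_width': 0.0132} 0.1734
scene 356 z 0.0403 drop med 0.0045 mean 0.0046 [-1.23  -0.19   0.244]
top 192 z 0.0407 drop med 0.0046 mean 0.0046 [-1.262 -0.194  0.258]
```

A side force has built up from a small grip offset. I'll relieve it with a 0.3 mm shift toward -y, then continue.

Call:
drive_tool(
  series=[
    [-0.15,0.1,0,0,0,0],
    [-0.25,0.2,0,0,0,0],
    [-0.25,0.2,0,0,0,0],
    [-0.25,0.2,0,0,0,0],
  ],
)

```text
clock: 16.68
eef_pos: [0.4652, 0.0441, 0.2725]
eef_rot: [3.139, 0.0, 0.908]
force: [1.2, -5.3, 1.0]
gripper_width: 0.0135
grip_force: 45.2
```

```bash
python3 st.py; python3 disc.py
```

```text
{'clock': 16.6833, 'qpos': [0.3326, 0.3976, -0.569, 2.1014, 0.323, 0.7252, -1.1082], 'eef_pos': [0.4652, 0.0441, 0.2725], 'eef_rot': [3.1394, 0.0004, 0.908], 'force': [1.2041, -5.2726, 0.9883], 'ft_torque': [-1.3478, -0.3052, 0.2541], 'grip_force': 45.1557, 'gripper_width': 0.0135} 0.1734
scene 350 z 0.0402 drop med 0.0044 mean 0.0046 [-1.341 -0.236  0.251]
top 196 z 0.041 drop med 0.0044 mean 0.0044 [-1.336 -0.299  0.23 ]
```

Call:
drive_tool(
  series=[
    [0,0,0.1,0,0,0.04],
    [0,0,0.2,0,0,0.08],
    [0,0,0.2,0,0,0.08],
    [0,0,0.2,0,0,0.08],
  ],
)

```text
clock: 17.12
eef_pos: [0.4651, 0.0443, 0.2722]
eef_rot: [3.14, 0.0, 0.828]
force: [1.2, -5.6, 1.2]
gripper_width: 0.0134
grip_force: 45.1
```

```bash
python3 st.py; python3 disc.py
```

```text
{'clock': 17.1167, 'qpos': [0.317, 0.3943, -0.5506, 2.1021, 0.3117, 0.7222, -1.1781], 'eef_pos': [0.4651, 0.0443, 0.2722], 'eef_rot': [3.1396, 0.0003, 0.8284], 'force': [1.1798, -5.5727, 1.1579], 'ft_torque': [-1.3005, -0.2238, 0.1348], 'grip_force': 45.0874, 'gripper_width': 0.0134} 0.1734
scene 341 z 0.0401 drop med 0.0046 mean 0.0047 [-1.31  -0.192  0.151]
top 196 z 0.0405 drop med 0.0048 mean 0.0046 [-1.307 -0.243  0.117]
```

Call:
drive_tool(
  series=[
    [0,0,0.1,0,0,0.03],
    [0,0,0.2,0,0,0.06],
    [0,0,0.2,0,0,0.06],
    [0,0,0.2,0,0,0.06],
  ],
)

```text
clock: 17.55
eef_pos: [0.4652, 0.0442, 0.2722]
eef_rot: [3.139, 0.0, 0.769]
force: [1.4, -5.4, 2.4]
gripper_width: 0.0128
grip_force: 45.4
```

```bash
python3 st.py; python3 disc.py
```

```text
{'clock': 17.55, 'qpos': [0.3058, 0.3917, -0.537, 2.1024, 0.304, 0.7203, -1.2307], 'eef_pos': [0.4652, 0.0442, 0.2722], 'eef_rot': [3.1392, 0.0004, 0.7687], 'force': [1.3504, -5.4405, 2.3776], 'ft_torque': [-1.4486, -0.1411, 0.3529], 'grip_force': 45.443, 'gripper_width': 0.0128} 0.1734
scene 350 z 0.0401 drop med 0.0047 mean 0.0047 [-1.445 -0.127  0.321]
top 181 z 0.0404 drop med 0.0046 mean 0.0047 [-1.434 -0.087  0.373]
```

Call:
drive_tool(
  series=[
    [0,0,0,0,0,0.02],
    [0,0,0,0,0,0.04],
    [0,0,0,0,0,0.04],
    [0,0,0,0,0,0.04],
  ],
)

```text
clock: 17.98
eef_pos: [0.4653, 0.0441, 0.2722]
eef_rot: [3.139, 0.0, 0.729]
force: [-0.1, -6.4, 1.7]
gripper_width: 0.0134
grip_force: 45.5
```

```bash
python3 st.py; python3 disc.py
```

```text
{'clock': 17.9833, 'qpos': [0.2983, 0.39, -0.5279, 2.1026, 0.2987, 0.719, -1.2656], 'eef_pos': [0.4653, 0.0441, 0.2722], 'eef_rot': [3.139, 0.0003, 0.7288], 'force': [-0.0926, -6.4357, 1.6915], 'ft_torque': [-1.485, -0.1806, 0.4105], 'grip_force': 45.4977, 'gripper_width': 0.0134} 0.1734
scene 347 z 0.0398 drop med 0.005 mean 0.0049 [-1.452 -0.167  0.444]
top 182 z 0.0404 drop med 0.0051 mean 0.0048 [-1.479 -0.198  0.411]
```

Call:
drive_tool(
  series=[
    [0,0,0,0,0,0.03],
    [0,0,0,0,0,0.05],
    [0,0,0,0,0,0.05],
    [0,0,0,0,0,0.05],
  ],
)

```text
clock: 18.42
eef_pos: [0.4653, 0.0438, 0.2722]
eef_rot: [3.139, 0.0, 0.679]
force: [1.4, -7.0, 1.7]
gripper_width: 0.0126
grip_force: 45.5
```

```bash
python3 st.py; python3 disc.py
```

```text
{'clock': 18.4167, 'qpos': [0.2891, 0.3879, -0.5162, 2.1029, 0.2921, 0.7175, -1.3094], 'eef_pos': [0.4653, 0.0438, 0.2722], 'eef_rot': [3.1387, 0.0002, 0.6786], 'force': [1.4265, -6.9996, 1.6711], 'ft_torque': [-1.661, -0.2741, 0.3906], 'grip_force': 45.4795, 'gripper_width': 0.0126} 0.1734
scene 349 z 0.0401 drop med 0.0048 mean 0.0047 [-1.697 -0.255  0.467]
top 186 z 0.0407 drop med 0.0046 mean 0.0047 [-1.646 -0.278  0.425]
```

The tool height has stopped falling through the last 0.15 rad. The disc is down about 5 mm by depth, and the torque has risen from 0.13 to about 0.43 N m, so it is on the roll. I'll let go, retreat and look.

Call:
drive_tool(
  series=[
    [0,0,0,0,0,0],
    [0,0,0,0,0,0],
    [0,0,0,0,0,0],
    [0,0,0,0,0,0],
    [0,0,0,0,0,0],
    [0,0,0,0,0,0],
  ],
  claw=0.6,
)

```text
clock: 19.02
eef_pos: [0.4652, 0.0447, 0.2721]
eef_rot: [3.14, -0.0, 0.678]
force: [-0.2, -0.4, -0.2]
gripper_width: 0.0342
grip_force: 0.0
```

Call:
drive_tool(
  series=[
    [0,0,-5,0,0,0],
    [0,0,-15,0,0,0],
    [0,0,-30,0,0,0],
    [0,0,-50,0,0,0],
    [0,0,-80,0,0,0],
    [0,0,-110,0,0,0],
    [0,0,-120,0,0,0],
    [0,0,-120,0,0,0],
  ],
)

```text
clock: 19.68
eef_pos: [0.4662, 0.0449, 0.3958]
eef_rot: [3.135, -0.005, 0.678]
force: [0.2, 0.3, -1.1]
gripper_width: 0.0343
grip_force: 0.0
```

```bash
python3 st.py; python3 disc.py; python3 - <<'E'
from plant import grab_frame
from h import *
f=grab_frame("scene"); w=cloud(f)
m=(np.hypot(w[...,0]-.465,w[...,1]-.044)<.035)&(w[...,2]>.115)&(w[...,2]<.132); q=w[m]
print(len(q),cv2.minAreaRect(q[:,:2].astype(np.float32)*1000),np.percentile(q[:,2],[50,90]).round(4))
for lo,hi in((.086,.102),(.12,.13)):
    k=(np.hypot(w[...,0]-.465,w[...,1]-.044)<.03)&(w[...,2]>lo)&(w[...,2]<hi); print(lo,k.sum(),np.median(w[k][:,2]).round(4))
cv2.imwrite("pics/end.png",cv2.resize(f["frame"][200:400,150:416],None,fx=3,fy=3,interpolation=cv2.INTER_CUBIC))
E
```

```text
{'clock': 19.6833, 'qpos': [0.3748, 0.1922, -0.5868, 1.9993, 0.1322, 0.9778, -1.1699], 'eef_pos': [0.4662, 0.0449, 0.3958], 'eef_rot': [3.1348, -0.0054, 0.6778], 'force': [0.2371, 0.2564, -1.0533], 'ft_torque': [0.0331, -0.0519, -0.0046], 'grip_force': 0.0, 'gripper_width': 0.0343} 0.1734
scene 340 z 0.04 drop med 0.0047 mean 0.0048 [-0.023  0.008  0.028]
top 361 z 0.0407 drop med 0.0049 mean 0.0047 [-0.005 -0.031  0.   ]
232 ((465.5900573730469, 42.989986419677734), (45.325382232666016, 18.31273078918457), 37.159149169921875) [0.1237 0.1264]
0.086 243 0.0942
0.12 192 0.1244
```

View pics/end.png

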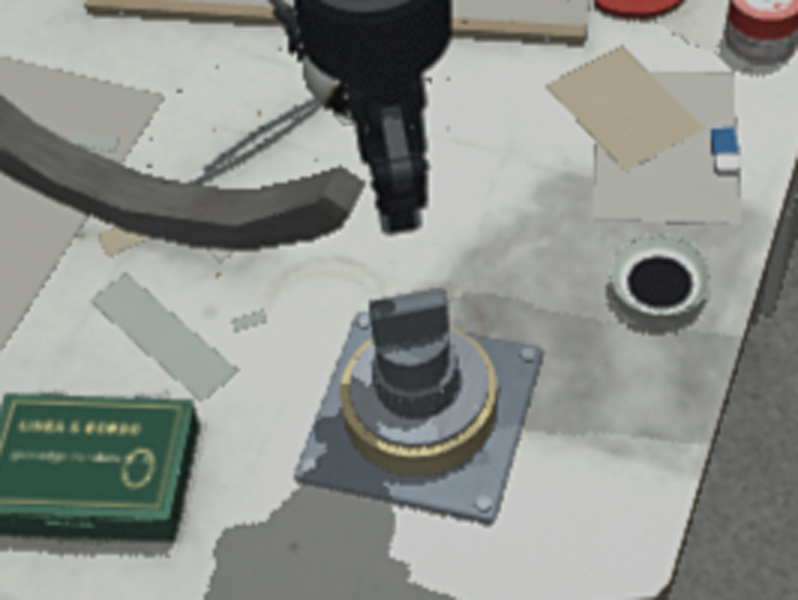

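The picture shows the nut upright at (412,350) on the disc, the gripper clear above it, and the dish, eraser and tin where they were. The bar yaw matches the gripper, so it didn't slip. The cap and bar heights put the nut origin at about 40.2 mm. One averaged check before handing in.

```bash
python3 - <<'E'
from plant import grab_frame,arm
from h import *
c=(.4645,.0440)
def band(w,r0,r1,z0,z1):
    d=np.hypot(w[...,0]-c[0],w[...,1]-c[1]); q=w[(d>r0)&(d<r1)&(w[...,2]>z0)&(w[...,2]<z1)]; return q[:,2].mean()*1000
for n in("scene","top"):
    b=cloud(dict(np.load(n+"0.npz"))); A=[cloud(grab_frame(n)) for _ in range(6)]
    g=lambda w,lo,hi:(band(w,.030,.040,lo,hi)-band(w,.055,.064,.003,.013))
    print(n,"disc above plate before",g(b,.040,.051).round(2),"after",np.mean([g(a,.035,.046) for a in A]).round(2))
print(arm.get_obs()["clock"])
E
```

```text
scene disc above plate before 37.19 after 32.05
top disc above plate before 37.17 after 32.06
20.4333
```

The disc top is now 32.05 mm above the plate (about 40 mm above the desk), a drop of 5.1 mm in both views, so it bears on the roll. I'm handing in.

```bash
python3 -c "
from plant import arm
print(arm.sign_off())"
```

```text
the job is handed in; nothing more can be done
None
```

The cap nut dropped into the thread start and is screwed on until the brake disc sits on the tape roll (about 5 mm down, about 0.43 N m at the last turn). I let go of it, touched nothing else, and handed in at about 20 s.

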